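# Fetch the tinner tin from behind the dispenser and the reel

## Robot

A 7-joint arm with a two-finger parallel gripper is mounted at the origin on a cart in front of the work surface, level with it; the furniture and walls round the work are solid. World frame = base frame: x ahead of the robot, y to its left, z up, the work surface at z = 0. Lengths are in mm, angles in rad, forces in N, time in s.
With the tool pointing down it reaches from about 350 to 900 mm from the base axis. Payload 7.2 kg.
Tool frame: the origin (TCP) lies between the finger pads; the fingertips stand 8 mm ahead of it and the grasp point (between the pads) lies 11 mm behind it; z points along the fingers, y is the line along which they close (so a half turn about z gives the same grasp; the last joint's range is limited). The gripper opens to 85 mm and grips with 20 to 120 N. Pads are 22 mm wide; open, the fingers measure 114 mm over their backs; the gripper's body (76 mm by 85 mm) begins 54 mm behind the grasp point. The pads swing forward as they close: fully open they stand 13 mm farther back than shut.
Start: joints at [-0.068, 0.411, -0.013, 1.596, 0.006, 1.134, -0.082], TCP at [625.003, -0.011, 239.297] pointing down, gripper open.
Joint ranges: [-2.95, 2.95], [-0.29, 1.99], [-1.47, 1.44], [0.14, 2.54], [-1.03, 4.17], [0.13, 1.85], [-2.86, 2.86]. Speed limits (rad/s): [2.39, 2.39, 3.01, 3.01, 3.14, 3.14, 3.14].

## Interface

Orientations are given as a unit quaternion [x, y, z, w].
In Python, from workcell import r gives the robot as it stands. The module is installed in compiled form; this text tells all that it offers.
- The arm moves only by the shell command python3 -m crank 'ROWS' [FORCE]. ROWS is JSON, a list of rows, each a list of 3 entries, a list of its own where there are three numbers: the turn, a rotation vector about the tool's x, y, z in rad, then the shift along the tool's x, y, z in m, then the opening, from -1 (shut) to 1 (fully open). A call has 1 to 20 rows; each row is the pose to reach, as a shift and turn from the pose commanded when the call began, along the tool's axes at that moment; what a row does not reach only later rows make up. A row lasts 1/12 s, in which the tool goes at most 41.7 mm and 7.16 degrees, less where a joint would pass 70% of its speed; a pose out of reach is approached as far as the arm can. A call with a gripper value outside its range is refused whole. The fingers move at their own pace and stop on an object; FORCE is the grip in N (left out, the last holds). Time passes only in rows, so rows that repeat a pose let the fingers close. It gives the time, the measured TCP pose, the force, the opening and the grip force at its end, in the units of the state.
- r.read_state(): the state, without advancing time (a new reading comes with each control period).
- r.get_image(name): name is "scene" or "side" or "wrist"; returns the picture (400x640x3 uint8, red, green, blue); there is no depth.
- r.camera_params(name): a dict with "camera_matrix" (3x3 intrinsics, pixels), "xyz" and "orientation" of the camera in the world. Camera axes: x right, y up, looking along -z (the intrinsics and any distortion apply to the point x, -y, -z); pixel columns grow to the right and rows downward; lengths in mm; the calibration is good to about 2 mm. A picture is of the moment at which its call begins: read the wrist's pose just before it. camera_params takes no time and is no camera call; for the wrist camera it gives the pose at the moment of the call.
- r.close_job(): hands the job in; it is judged then, once.
Trained networks look in the newest picture that a camera, given by its name, has taken for a name from the list of things; names that differ only in an ending like _2 or _b are one class to them, and where a whole thing is asked for, a point or a joint stands for the part that bears it (a point fixed in the world has none). Each returns a list of dicts, best first, with "confidence" (0 to 1); they miss things now and then, are a little off and sometimes report something else, mostly with a low value. They report only what shows in the picture. A call takes as long as a camera call. They do not tell look-alikes from the thing itself.
- r.boxes_of(camera, target): "point" ([x, y, z] in mm, in the coordinates of the camera as it stood for that picture, good to about 4 mm: the middle of the surface that is visible of it).
The state is a dict: "t": time; "qpos": joint angles; "qvel": joint speeds; "joint_torque": joint torques, N m; "eef_pos": TCP position; "orientation": TCP orientation; "force": force on the tool from outside, world axes, zero at the start; "ft_torque": the same for the moment, N m; "opening": finger opening in mm; "gripper_force": force on a finger pad.
Only numpy, scipy, OpenCV 4.12 (cv2) and the standard library are available. Lean on these libraries where they do the work, as an engineer would, in place of code of your own. Each camera call takes 0.05 s, during which the arm holds its last target. There are 200 camera calls.

## Task

The small round tin is needed, but it is hemmed in behind the white dispenser and the solder reel in the supply bay. First stand both of these upright, clear of the bay, on the black side mat; then take the tin out and set it flat in the aluminium coaster; only then put the dispenser and the reel back upright in the bay, each exactly where it stood before. Leave the side cutters, the jar lid and the yellow disc where they lie.

Things in the scene. Friction and masses are not known exactly. Their poses are not given: they have to be found in the camera images.
- dispenser: White upright push dispenser with a metal top, round, 62 mm diameter, 90 mm high, 0.2 kg, loose; grip round the body from above, about 50 mm above its foot. Origin: centre of the underside, z up. Starts upright in the front row of the bay.
- reel: Silver-grey reel of solder wire standing on end, about 55 mm diameter (61 mm over a short wire end), 61 mm high, 0.25 kg, loose; grip it from above across the flanges, about 40 mm above its foot. Origin: underside, within 4 mm of the axis, z up. Starts upright in the front row of the bay, beside the dispenser; which of them is left and which right varies, as does its yaw.
- tin: Small low round metal tin with red on its lid, 39 mm diameter, 17 mm high, loose. Origin: centre of the underside, z up. Starts in the bay behind the gap between dispenser and reel, about 5 mm from each. Grip it along the bay's y (free once the front row is cleared); only about 12 mm lie between it and the back wall.
- supply_bay: Fixed grey sheet-steel bay, open above and at the front (-x, to the robot): 104 mm deep (x), 226 mm wide (y), back and side walls 3 mm thick, 42 mm high, black-lined floor 3 mm above the bench. Origin: centre of the underside, x to the back wall, y to the left wall. Dispenser and reel start at about x -14, y +48 and -48 mm, the tin at x +17, y 0.
- side_mat: Fixed black rubber mat flat on the bench, 130 mm (its x) by 230 mm (its y), 3 mm thick: the side area. Origin: centre of the underside. There is room for both things side by side along y. It may lie to the left or the right.
- coaster: Fixed round aluminium coaster on the bench, 69 mm outer diameter, floor 3 mm above the bench, rim 6 mm high and 60 mm inside diameter. Origin: centre of the underside. The tin goes into the middle of it.
- cutters: Bystander: small side cutters with red handles, 114 x 40 x 9 mm, lying loose on the bench. Origin: about the middle, on the underside. Leave alone.
- lid: Bystander: grey tin screw lid, 50 mm diameter, 9 mm high, lying on the bench right of the bay. Origin: centre of the underside. Leave alone.
- wick: Bystander: flat yellow round disc of desoldering wick, 41 mm diameter, 9 mm high, lying on the bench left of the bay. Origin: centre of the underside. Leave alone.
Things that resemble listed ones, but are neither listed nor needed, are in the scene too. What is shaped like the dispenser but brown, orange or red is not meant.

How it is judged:
By the outcome, as a careful person would: the job done as asked, in the order asked, and still so for the second after the job is handed in, with the robot touching nothing.
It also fails if it takes over 128 s, if anything falls off the work surface, if the arm or the gripper's body presses on something with over 40 N, if the wrist force passes 120 N, or if a joint passes its speed limit or range.

## Working session

There is one attempt and no reset: what is moved stays moved. The work goes in short steps, Python scripts to look and compute and a shell command to move; the robot and the scene stay as the last step left them, time stands still between calls to the robot, and variables do not carry over. Pictures are saved under pics/ and viewed, at most 14 in all, crops included, and the job is handed in when it is done.

```bash
mkdir -p pics; cat > h.py <<'E'
import numpy as np, cv2
from scipy.spatial.transform import Rotation as R
from workcell import r
def save(cam,fn):
    im=r.get_image(cam); cv2.imwrite('pics/'+fn,im[:,:,::-1]); return im
def toworld(cam,p):
    c=r.camera_params(cam); return R.from_quat(c['orientation']).apply(p)+np.array(c['xyz'])
def ray(cam,u,v,z,c=None):
    c=c or r.camera_params(cam); K=np.array(c['camera_matrix'])
    d=np.linalg.inv(K)@[u,v,1]; d=R.from_quat(c['orientation']).apply([d[0],-d[1],-d[2]])
    o=np.array(c['xyz']); return o+d*(z-o[2])/d[2]
def proj(cam,P,c=None):
    c=c or r.camera_params(cam); K=np.array(c['camera_matrix'])
    q=R.from_quat(c['orientation']).inv().apply(np.atleast_2d(P)-np.array(c['xyz'])); q=q*[1,-1,-1]
    q=q@K.T; return q[:,:2]/q[:,2:]
E
python3 - <<'E'
from h import *
s=r.read_state(); print(s)
for cam in ['scene','side','wrist']:
    save(cam,cam+'0.png'); c=r.camera_params(cam); print(cam,c)
    for n in ['dispenser','reel','tin','supply_bay','side_mat','coaster','cutters','lid','wick']:
        print(n,[(round(d['confidence'],2),toworld(cam,d['point']).round(0).tolist()) for d in r.boxes_of(cam,n)][:3])
E
```

```text
{'t': 0.0, 'qpos': array([-0.06820614,  0.4119201 , -0.0127575 ,  1.59706796,  0.00558621,
        1.13429462, -0.0821739 ]), 'qvel': array([-1.82291600e-04,  2.21351112e-03,  2.14171510e-04, -7.10498171e-04,
        7.29254587e-04, -9.94473188e-04,  2.86986295e-06]), 'joint_torque': array([-1.18789325e-03, -6.00636005e+01,  6.81361444e-01, -2.99419034e+01,
        1.37590774e-02,  1.04116063e-02,  2.51732433e-05]), 'eef_pos': array([ 6.24503415e+02, -6.81721152e-03,  2.38430442e+02]), 'orientation': array([ 7.07073711e-01,  7.07139365e-01, -6.14978206e-04, -5.53514684e-04]), 'force': array([ 0.43608049, -0.04356933,  0.04937481]), 'ft_torque': array([-0.01607224, -0.01093669, -0.04759419]), 'gripper_force': 0.0, 'opening': 85.71563563491333}
scene {'camera_matrix': array([[505.81971062,   0.        , 324.16842248],
       [  0.        , 505.81971062, 200.55143369],
       [  0.        ,   0.        ,   1.        ]]), 'xyz': array([ -88.13731067, -887.25549963,  787.2151764 ]), 'orientation': array([ 0.46765537, -0.14707567, -0.23774468,  0.83853722])}
dispenser [(0.91, [471.0, 129.0
[... 1137 characters left out ...]
)]
wrist {'camera_matrix': array([[357.95601435,   0.        , 317.92720824],
       [  0.        , 357.95601435, 200.17725927],
       [  0.        ,   0.        ,   1.        ]]), 'xyz': array([625.26924453,  72.66930548, 373.96530333]), 'orientation': array([-1.45636950e-01,  1.17211447e-04,  9.30648732e-04,  9.89337657e-01])}
dispenser [(0.73, [718.0, 91.0, 88.0]), (0.56, [503.0, 129.0, 74.0])]
reel [(0.61, [590.0, 137.0, 44.0]), (0.58, [408.0, 104.0, 7.0]), (0.39, [430.0, -59.0, 5.0])]
tin [(0.67, [620.0, 107.0, 21.0])]
supply_bay [(0.95, [627.0, 78.0, 3.0])]
side_mat [(0.86, [431.0, -61.0, 5.0])]
coaster []
cutters [(0.66, [408.0, 109.0, 6.0])]
lid [(0.72, [565.0, -95.0, 8.0])]
wick []
```

View pics/scene0.png

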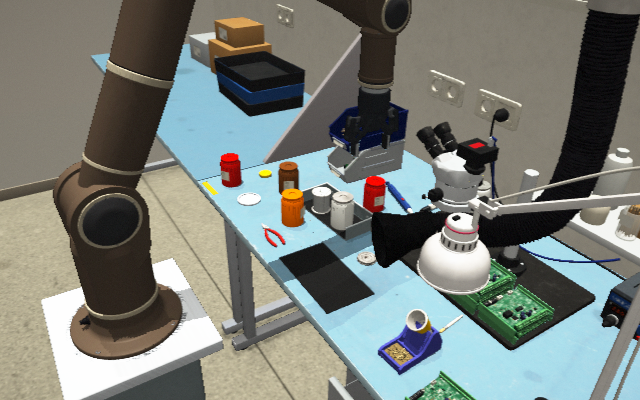

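View pics/side0.png

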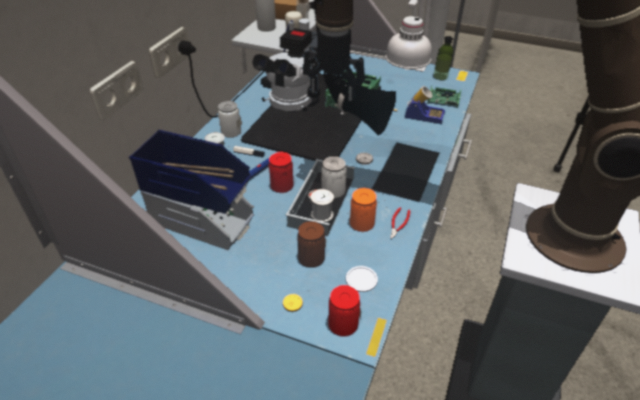

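View pics/wrist0.png

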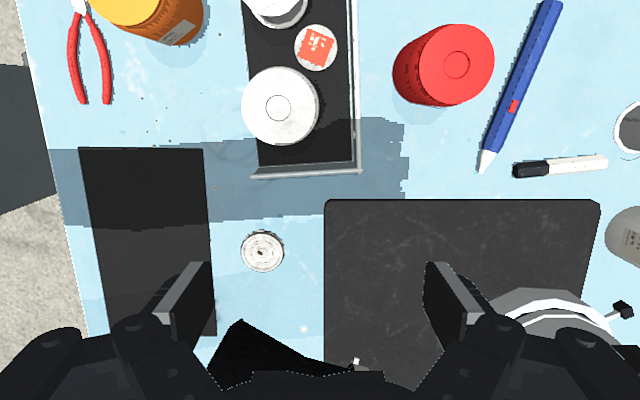

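The scene picture shows the bay at about (335,215), with the reel at (321,200) and the white dispenser at (342,210). The mat is at (325,275), the coaster at (249,199), and a black hood at (390,240). The wrist picture shows the dispenser top at (280,106), the tin at (316,47), and part of the reel at the top edge. Next I'll move the wrist camera over the bay.

```bash
python3 -m crank '[[[0,0,0],[0.04,0,0],1],[[0,0,0],[0.08,0,0],1],[[0,0,0],[0.12,0,0],1],[[0,0,0],[0.15,0,0],1],[[0,0,0],[0.15,0,0],1],[[0,0,0],[0.15,0,0],1],[[0,0,0],[0.15,0,0],1]]'; python3 - <<'E'
from h import *
c=r.camera_params('wrist')
save('wrist','w1.png'); c=r.camera_params('wrist')
print(c['xyz'],c['orientation'])
for n in ['dispenser','reel','tin','supply_bay','coaster','lid']:
    print(n,[(round(d['confidence'],2),toworld('wrist',d['point']).round(0).tolist()) for d in r.boxes_of('wrist',n)][:3])
# hood triangulation
a=r.camera_params('scene');b=r.camera_params('side')
def tri(p,q):
    o1=a['xyz'];o2=b['xyz'];d1=ray('scene',*p,0,a)-o1;d2=ray('side',*q,0,b)-o2
    A=np.stack([d1,-d2],1);t=np.linalg.lstsq(A,o2-o1,rcond=None)[0];return (o1+d1*t[0]).round(),(o2+d2*t[1]).round()
print(tri((377,240),(390,103)), tri((430,235),(350,90)),'lamp',tri((455,265),(410,50)))
E
```

```text
t: 2.08
eef_pos: [625.1, 149.3, 239.2]
orientation: [0.707, 0.707, -0.0, 0.0]
force: [-0.2, -0.3, -0.3]
opening: 85.7
gripper_force: 0.0
[625.61118792 221.23998407 373.81985039] [-1.46157442e-01  2.16580347e-04  1.53366335e-04  9.89261306e-01]
dispenser [(0.96, [602.0, 75.0, 94.0]), (0.95, [718.0, 105.0, 87.0]), (0.63, [498.0, 152.0, 90.0])]
reel [(0.72, [587.0, 159.0, 63.0])]
tin []
supply_bay [(0.86, [629.0, 143.0, 4.0])]
coaster [(0.83, [436.0, 296.0, 4.0]), (0.69, [601.0, 79.0, 93.0])]
lid [(0.76, [567.0, -88.0, 7.0])]
(array([ 513., -189.,  133.]), array([ 524., -191.,  141.])) (array([ 640., -224.,  123.]), array([ 653., -226.,  134.])) lamp (array([ 528., -399.,  201.]), array([ 530., -399.,  203.]))
```

View pics/w1.png

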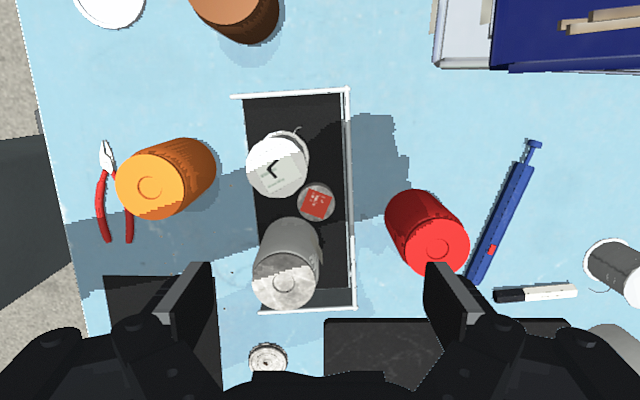

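The wrist view shows the dispenser top at about (284,277), the tin at (316,203), the reel top at (277,165) with its wire end at (300,130), and the bay corners at (232,95), (350,92) and (352,308).

```bash
python3 - <<'E'
from h import *
c0=dict(camera_matrix=r.camera_params('wrist')['camera_matrix'],xyz=[625.26924453,72.66930548,373.96530333],orientation=[-1.45636950e-01,1.17211447e-04,9.30648732e-04,9.89337657e-01])
c1=dict(c0,xyz=[625.61118792,221.23998407,373.81985039],orientation=[-1.46157442e-01,2.16580347e-04,1.53366335e-04,9.89261306e-01])
p=lambda n,c,u,v,z:print(n,ray('wrist',u,v,z,c).round(1))
p('disp0',c0,280,106,93);p('disp1',c1,284,277,93)
p('tin0',c0,315.5,47,20);p('tin1',c1,315.5,203,20)
p('reel1',c1,278,166,64)
for u,v in [(231,96),(350,92),(354,309),(261,311)]:p('bay',c1,u,v,42)
for u,v in [(78,150),(203,149),(215,335)]:p('mat',c0,u,v,3)
for u,v in [(104,276),(213,276)]:p('mat1',c1,u,v,3)
p('lid0',c0,262,251,9);p('lid1',c1,267,360,9)
# enlarged crop, undistorted scale
im=cv2.imread('pics/w1.png')[80:320,215:375];cv2.imwrite('pics/c1.png',cv2.resize(im,None,fx=2.5,fy=2.5,interpolation=cv2.INTER_CUBIC))
# scene + side estimates of dispenser base etc: project fits
for n,P in dict(disp=[600,75,93],tin=[620,113,20]).items(): print(n,[proj(k,P).round(0).tolist() for k in('scene','side')])
E
```

```text
disp0 [596.3  62.8  93. ]
disp1 [595.8  66.1  93. ]
tin0 [622.8 112.5  20. ]
tin1 [623.  111.3  20. ]
reel1 [590.4 159.   64. ]
bay [548.1 217.9  42. ]
bay [653.9 221.3  42. ]
bay [ 6.64e+02 -2.00e-01  4.20e+01]
bay [564.7  -2.7  42. ]
mat [376.  15.   3.]
mat [505.9  16.3   3. ]
mat [ 499.9 -211.1    3. ]
mat1 [378.1  17.5   3. ]
mat1 [504.2  17.6   3. ]
lid0 [563.2 -96.3   9. ]
lid1 [562.8 -94.5   9. ]
disp [[[342.0, 193.0]], [[329.0, 166.0]]]
tin [[[339.0, 208.0]], [[316.0, 195.0]]]
```

View pics/c1.png

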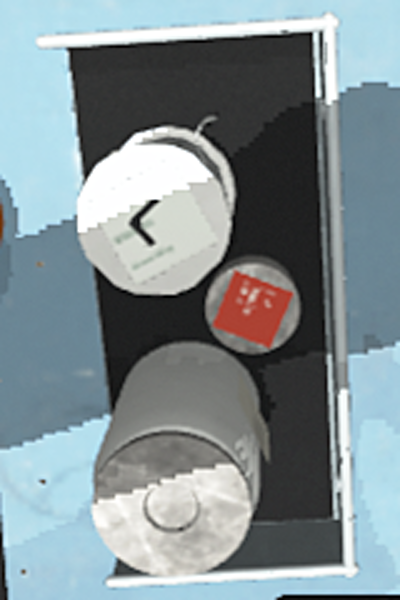

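```bash
python3 -m crank '[[[0,0,0.12],[-0.03,-0.01,0],1],[[0,0,0.24],[-0.06,-0.02,0],1],[[0,0,0.36],[-0.085,-0.029,0],1],[[0,0,0.48],[-0.085,-0.029,0.02],1],[[0,0,0.6],[-0.085,-0.029,0.04],1],[[0,0,0.7],[-0.085,-0.029,0.06],1],[[0,0,0.785],[-0.085,-0.029,0.079],1],[[0,0,0.785],[-0.085,-0.029,0.079],1],[[0,0,0.785],[-0.085,-0.029,0.079],1],[[0,0,0.785],[-0.085,-0.029,0.079],1]]'; python3 - <<'E'
from h import *
save('wrist','w2.png');c=r.camera_params('wrist');print(c['xyz'],c['orientation'])
for n in ['dispenser','reel']:
    print(n,[(round(d['confidence'],2),toworld('wrist',d['point']).round(0).tolist()) for d in r.boxes_of('wrist',n)][:3])
s=r.read_state();e=s['eef_pos'];print(e,s['qpos'])
im=cv2.imread('pics/w2.png')
for P,col in [([596,64.5,93],(0,0,255)),([591,158,64],(0,255,0))]:
    rr=31 if P[2]==93 else 27.5
    pts=[[P[0]+rr*np.cos(t),P[1]+rr*np.sin(t),P[2]] for t in np.linspace(0,6.28,60)]
    cv2.polylines(im,[proj('wrist',pts).astype(int)],True,col,1)
cv2.imwrite('pics/w2o.png',im)
E
```

```text
t: 3.27
eef_pos: [596.6, 65.0, 161.4]
orientation: [0.923, 0.384, 0.001, 0.0]
force: [-0.0, -0.5, 0.7]
opening: 85.2
gripper_force: 0.0
[648.51719579 116.34253069 296.53498994] [-0.13419346  0.05455107 -0.37670937  0.91493516]
dispenser [(0.96, [501.0, 147.0, 87.0]), (0.9, [712.0, 88.0, 90.0]), (0.79, [558.0, 268.0, 41.0])]
reel [(0.58, [589.0, 162.0, 63.0])]
[596.83785555  64.99557212 161.73908828] [-0.27472777  0.44256398  0.11502549  1.75164602 -0.06067979  0.94846037
 -0.91916623]
```

View pics/w2o.png

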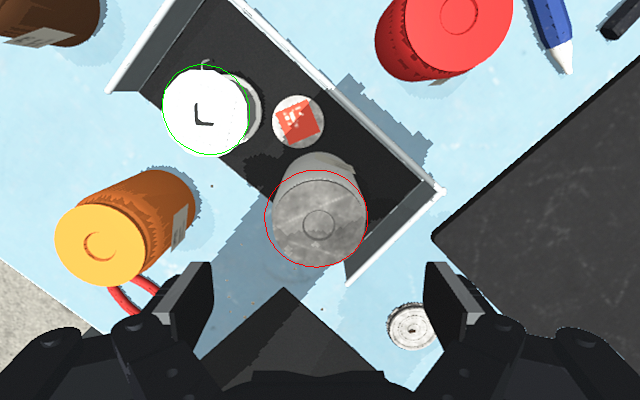

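The dispenser's top disc is at (318,222), centred between the fingers, and the reel at (206,110) matches my estimate of (591,158). I'll go down and grip the dispenser.

```bash
python3 -m crank '[[[0,0,0],[-0.002,0.0005,0.03],1],[[0,0,0],[-0.002,0.0005,0.06],1],[[0,0,0],[-0.002,0.0005,0.09],1],[[0,0,0],[-0.002,0.0005,0.11],1],[[0,0,0],[-0.002,0.0005,0.12],1],[[0,0,0],[-0.002,0.0005,0.12],1],[[0,0,0],[-0.002,0.0005,0.12],1],[[0,0,0],[-0.002,0.0005,0.12],1]]' 40; python3 -m crank '[[[0,0,0],[0,0,0],0.5],[[0,0,0],[0,0,0],0],[[0,0,0],[0,0,0],-1],[[0,0,0],[0,0,0],-1],[[0,0,0],[0,0,0],-1],[[0,0,0],[0,0,0],-1],[[0,0,0],[0,0,0],-1],[[0,0,0],[0,0,0],-1]]' 40
```

```text
t: 4.08
eef_pos: [596.3, 63.4, 42.0]
orientation: [0.924, 0.383, 0.001, 0.0]
force: [-0.2, -0.2, 0.3]
opening: 85.3
gripper_force: 0.0
t: 4.75
eef_pos: [595.8, 63.4, 41.9]
orientation: [0.924, 0.383, 0.001, 0.0]
force: [-2.3, -0.5, 5.6]
opening: 60.6
gripper_force: 42.9
```

```bash
python3 -m crank '[[[0,0,0],[0,0,-0.02],-1],[[0,0,0],[0,0,-0.045],-1],[[0,0,0],[0,0,-0.07],-1],[[0,0,0],[-0.03,-0.009,-0.07],-1],[[0,0,0],[-0.06,-0.018,-0.07],-1],[[0,0,0],[-0.09,-0.028,-0.07],-1],[[0,0,0],[-0.12,-0.037,-0.07],-1],[[0,0,0],[-0.15,-0.046,-0.07],-1],[[0,0,0],[-0.18,-0.055,-0.07],-1],[[0,0,0],[-0.18,-0.055,-0.07],-1],[[0,0,0],[-0.18,-0.055,-0.05],-1],[[0,0,0],[-0.18,-0.055,-0.03],-1],[[0,0,0],[-0.18,-0.055,-0.015],-1],[[0,0,0],[-0.18,-0.055,-0.005],-1],[[0,0,0],[-0.18,-0.055,-0.001],-1],[[0,0,0],[-0.18,-0.055,-0.001],-1],[[0,0,0],[-0.18,-0.055,-0.001],-1]]'
```

```text
t: 6.17
eef_pos: [429.3, -25.2, 41.9]
orientation: [0.924, 0.383, 0.0, 0.0]
force: [0.9, 0.1, -1.9]
opening: 60.4
gripper_force: 44.3
```

```bash
python3 -m crank '[[[0,0,0],[0,0,0],0],[[0,0,0],[0,0,0],1],[[0,0,0],[0,0,0],1],[[0,0,0],[0,0,0],1],[[0,0,0],[0,0,0],1],[[0,0,0],[0,0,-0.02],1],[[0,0,0],[0,0,-0.05],1],[[0,0,0],[0,0,-0.08],1],[[0,0,0],[0,0,-0.12],1],[[0,0,0],[0,0,-0.12],1]]'; python3 -m crank '[[[0,0,-0.12],[0.035,-0.002,0],1],[[0,0,-0.24],[0.07,-0.004,0],1],[[0,0,-0.36],[0.105,-0.006,0],1],[[0,0,-0.48],[0.14,-0.008,0],1],[[0,0,-0.6],[0.175,-0.01,0],1],[[0,0,-0.7],[0.21,-0.013,0],1],[[0,0,-0.785],[0.244,-0.015,0.01],1],[[0,0,-0.785],[0.244,-0.015,0.02],1],[[0,0,-0.785],[0.244,-0.015,0.03],1],[[0,0,-0.785],[0.244,-0.015,0.03],1],[[0,0,-0.785],[0.244,-0.015,0.03],1]]'; python3 - <<'E'
from h import *
save('wrist','w3.png')
print(r.read_state()['eef_pos'])
im=cv2.imread('pics/w3.png')
for P,col in [([591,158,64],(0,0,255)),([591,158,3],(0,255,0))]:
    pts=[[P[0]+27.5*np.cos(t),P[1]+27.5*np.sin(t),P[2]] for t in np.linspace(0,6.28,60)]
    cv2.polylines(im,[proj('wrist',pts).astype(int)],True,col,1)
cv2.imwrite('pics/w3o.png',im)
E
```

```text
t: 7.0
eef_pos: [432.2, -25.3, 167.3]
orientation: [0.924, 0.383, 0.005, 0.001]
force: [1.6, -0.1, 0.5]
opening: 85.1
gripper_force: 0.0
t: 7.92
eef_pos: [589.6, 156.5, 130.5]
orientation: [0.708, 0.706, -0.001, -0.0]
force: [0.2, -0.1, 0.7]
opening: 85.5
gripper_force: 0.0
[590.20172156 156.5755419  131.33453109]
```

View pics/w3o.png

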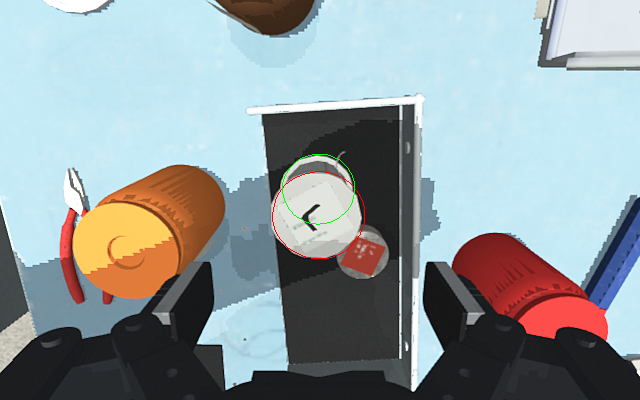

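The reel's top disc is at (317,215), where I predicted it. I'll partly close the fingers to clear the back wall, then go down and grip.

```bash
python3 -m crank '[[[0,0,0],[0.0015,0,0.01],0.72],[[0,0,0],[0.0015,0,0.03],0.72],[[0,0,0],[0.0015,0,0.05],0.72],[[0,0,0],[0.0015,0,0.07],0.72],[[0,0,0],[0.0015,0,0.09],0.72],[[0,0,0],[0.0015,0,0.098],0.72],[[0,0,0],[0.0015,0,0.098],0.72],[[0,0,0],[0.0015,0,0.098],0.72],[[0,0,0],[0.0015,0,0.098],0.72]]' 40; python3 -m crank '[[[0,0,0],[0,0,0],0.4],[[0,0,0],[0,0,0],0],[[0,0,0],[0,0,0],-1],[[0,0,0],[0,0,0],-1],[[0,0,0],[0,0,0],-1],[[0,0,0],[0,0,0],-1],[[0,0,0],[0,0,0],-1],[[0,0,0],[0,0,0],-1]]' 40
```

```text
t: 8.72
eef_pos: [591.5, 159.6, 34.6]
orientation: [0.707, 0.707, 0.001, 0.0]
force: [-0.2, -0.1, -0.2]
opening: 73.8
gripper_force: 0.0
t: 9.38
eef_pos: [590.6, 159.7, 34.8]
orientation: [0.707, 0.707, 0.0, 0.0]
force: [-3.8, -0.6, 7.5]
opening: 53.5
gripper_force: 41.1
```

```bash
python3 -m crank '[[[0,0,0],[0,0,-0.03],-1],[[0,0,0],[0,0,-0.06],-1],[[0,0,0],[0,0,-0.09],-1],[[0,0,0],[0,0,-0.115],-1],[[0,0,0],[-0.03,-0.03,-0.115],-1],[[0,0,0],[-0.06,-0.055,-0.115],-1],[[0,0,0],[-0.09,-0.08,-0.115],-1],[[0,0,0],[-0.12,-0.105,-0.115],-1],[[0,0,0],[-0.15,-0.13,-0.115],-1],[[0,0,0],[-0.18,-0.155,-0.115],-1],[[0,0,0],[-0.215,-0.163,-0.115],-1],[[0,0,0],[-0.25,-0.163,-0.115],-1],[[0,0,0],[-0.272,-0.163,-0.115],-1],[[0,0,0],[-0.272,-0.163,-0.115],-1],[[0,0,0],[-0.272,-0.163,-0.09],-1],[[0,0,0],[-0.272,-0.163,-0.06],-1],[[0,0,0],[-0.272,-0.163,-0.03],-1],[[0,0,0],[-0.272,-0.163,-0.01],-1],[[0,0,0],[-0.272,-0.163,-0.002],-1],[[0,0,0],[-0.272,-0.163,-0.001],-1]]'; python3 -m crank '[[[0,0,0],[0,0,0],-1],[[0,0,0],[0,0,0],-1]]'
```

```text
t: 11.05
eef_pos: [426.7, -112.0, 33.9]
orientation: [0.707, 0.707, -0.001, -0.001]
force: [0.1, 1.0, -3.8]
opening: 53.5
gripper_force: 46.0
t: 11.22
eef_pos: [428.3, -112.4, 34.9]
orientation: [0.707, 0.707, 0.0, 0.0]
force: [0.6, 0.5, -3.4]
opening: 53.8
gripper_force: 46.0
```

```bash
python3 -m crank '[[[0,0,0],[0,0,0.001],-1],[[0,0,0],[0,0,0.001],0.3],[[0,0,0],[0,0,0.001],1],[[0,0,0],[0,0,0.001],1],[[0,0,0],[0,0,0.001],1],[[0,0,0],[0,0,0.001],1],[[0,0,0],[0,0,-0.02],1],[[0,0,0],[0,0,-0.05],1],[[0,0,0],[0,0,-0.09],1],[[0,0,0],[0,0,-0.13],1],[[0,0,0],[0,0,-0.13],1],[[0,0,0],[0,0,-0.13],1]]'; python3 -m crank '[[[0,0,-0.12],[0.01,0.01,0],1],[[0,0,-0.24],[0.03,0.03,0],1],[[0,0,-0.36],[0.05,0.05,0],1],[[0,0,-0.48],[0.07,0.07,0],1],[[0,0,-0.6],[0.09,0.09,0],1],[[0,0,-0.72],[0.11,0.11,0],1],[[0,0,-0.84],[0.13,0.13,0],1],[[0,0,-0.96],[0.15,0.14,0],1],[[0,0,-1.08],[0.17,0.15,0],1],[[0,0,-1.2],[0.19,0.165,0],1],[[0,0,-1.32],[0.21,0.18,0],1],[[0,0,-1.44],[0.224,0.195,0],1],[[0,0,-1.56],[0.224,0.195,0],1],[[0,0,-1.606],[0.224,0.195,0],1],[[0,0,-1.606],[0.224,0.195,0.02],1],[[0,0,-1.606],[0.224,0.195,0.04],1],[[0,0,-1.606],[0.224,0.195,0.06],1],[[0,0,-1.606],[0.224,0.195,0.06],1],[[0,0,-1.606],[0.224,0.195,0.06],1]]'; python3 - <<'E'
from h import *
save('wrist','w4.png'); print(r.read_state()['eef_pos'])
for n in ['tin','coaster']:
    print(n,[(round(d['confidence'],2),toworld('wrist',d['point']).round(0).tolist()) for d in r.boxes_of('wrist',n)][:3])
im=cv2.imread('pics/w4.png')
for P,q,col in [([623,112,20],19.5,(0,255,0)),([430,311,6],34.5,(0,0,255))]:
    pts=[[P[0]+q*np.cos(t),P[1]+q*np.sin(t),P[2]] for t in np.linspace(0,6.28,60)]
    cv2.polylines(im,[proj('wrist',pts).astype(int)],True,col,1)
cv2.imwrite('pics/w4o.png',im)
E
```

```text
t: 12.22
eef_pos: [429.2, -112.8, 166.6]
orientation: [0.707, 0.707, 0.002, 0.002]
force: [-1.3, 0.5, -0.4]
opening: 85.4
gripper_force: 0.0
t: 13.8
eef_pos: [621.1, 111.2, 102.0]
orientation: [-0.018, 1.0, -0.0, -0.002]
force: [-1.7, -0.0, -0.1]
opening: 85.3
gripper_force: 0.0
[622.16134647 111.50054546 103.55112986]
tin [(0.97, [623.0, 109.0, 23.0])]
coaster []
```

View pics/w4o.png

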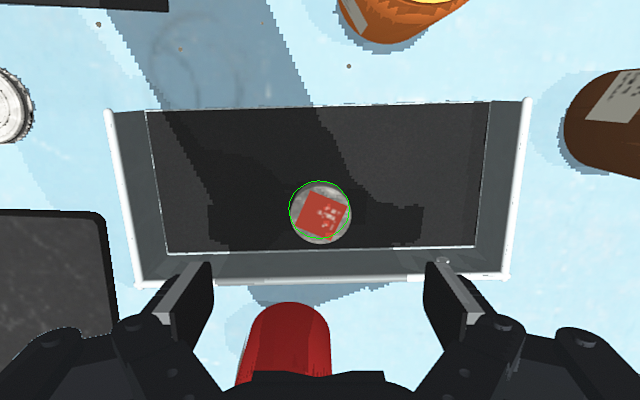

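```bash
python3 - <<'E'
from h import *
K=r.camera_params('wrist')['camera_matrix']
c0=dict(camera_matrix=K,xyz=[625.26924453,72.66930548,373.96530333],orientation=[-1.45636950e-01,1.17211447e-04,9.30648732e-04,9.89337657e-01])
c1=dict(c0,xyz=[625.61118792,221.23998407,373.81985039],orientation=[-1.46157442e-01,2.16580347e-04,1.53366335e-04,9.89261306e-01])
for z in (85,93):print(ray('wrist',457,65,z,c0),ray('wrist',437,243,z,c1),'left rim',ray('wrist',420,65,z,c0))
print('jar base edge now',ray('wrist',290,302,0),'tin',ray('wrist',320,214.5,20))
print('bay corners',[ray('wrist',u,v,42).round(1)[:2] for u,v in[(106,109),(525,97),(507,282),(136,285)]])
E
```

```text
[730.34634638  92.75824208  85.        ] [729.61280518  94.92069148  85.        ] left rim [702.34634895  92.70860733  85.        ]
[727.43728842  92.20208018  93.        ] [726.73207196  98.41960036  93.        ] left rim [700.21247049  92.15381957  93.        ]
jar base edge now [704.27543534  92.86496566   0.        ] tin [625.85496727 112.67979128  20.        ]
bay corners [array([562.8,  -4.6]), array([548.4, 218.4]), array([658.1, 229.7]), array([ 6.688e+02, -2.000e-01])]
```

```bash
python3 -m crank '[[[0,0,0],[-0.0025,0.001,0.02],0.4],[[0,0,0],[-0.0025,0.001,0.045],0.4],[[0,0,0],[-0.0025,0.001,0.07],0.4],[[0,0,0],[-0.0025,0.001,0.08],0.4],[[0,0,0],[-0.0025,0.001,0.088],0.4],[[0,0,0],[-0.0025,0.001,0.09],0.4],[[0,0,0],[-0.0025,0.001,0.09],0.4],[[0,0,0],[-0.0025,0.001,0.09],0.4]]' 30; python3 -m crank '[[[0,0,0],[0,0,0],0.2],[[0,0,0],[0,0,0],0],[[0,0,0],[0,0,0],-1],[[0,0,0],[0,0,0],-1],[[0,0,0],[0,0,0],-1],[[0,0,0],[0,0,0],-1],[[0,0,0],[0,0,0],-1]]' 30
```

```text
t: 14.62
eef_pos: [626.1, 112.8, 15.7]
orientation: [-0.018, 1.0, 0.0, 0.001]
force: [0.9, -0.2, 0.9]
opening: 59.9
gripper_force: 0.0
t: 15.2
eef_pos: [625.7, 112.7, 15.6]
orientation: [-0.018, 1.0, 0.0, 0.001]
force: [-1.8, -0.1, 5.5]
opening: 37.1
gripper_force: 29.7
```

```bash
python3 -m crank '[[[0,0,0],[0,0,-0.02],-1],[[0,0,0],[0,0,-0.05],-1],[[0,0,0],[0,0,-0.09],-1],[[0,0,0],[0,0,-0.13],-1],[[0,0,0],[0,0,-0.15],-1],[[0,0,0],[0.02,0.025,-0.15],-1],[[0,0,0],[0.04,0.05,-0.15],-1],[[0,0,0],[0.06,0.075,-0.15],-1],[[0,0,0],[0.08,0.1,-0.15],-1],[[0,0,0],[0.1,0.125,-0.15],-1],[[0,0,0],[0.12,0.15,-0.15],-1],[[0,0,0],[0.15,0.175,-0.15],-1],[[0,0,0],[0.169,0.193,-0.15],-1],[[0,0,0],[0.169,0.193,-0.15],-1],[[0,0,0],[0.169,0.193,-0.15],-1]]'; python3 - <<'E'
from h import *
save('wrist','w5.png'); s=r.read_state();print(s['eef_pos'],s['opening'],s['gripper_force'])
for n in ['tin','coaster']:
    print(n,[(round(d['confidence'],2),toworld('wrist',d['point']).round(0).tolist()) for d in r.boxes_of('wrist',n)][:3])
im=cv2.imread('pics/w5.png')
for P,q,col in [([433,311,6],34.5,(0,0,255))]:
    pts=[[P[0]+q*np.cos(t),P[1]+q*np.sin(t),P[2]] for t in np.linspace(0,6.28,60)]
    cv2.polylines(im,[proj('wrist',pts).astype(int)],True,col,1)
cv2.imwrite('pics/w5o.png',im)
E
```

```text
t: 16.45
eef_pos: [448.2, 301.0, 165.0]
orientation: [-0.019, 1.0, 0.0, 0.0]
force: [0.8, -0.1, -0.3]
opening: 37.2
gripper_force: 30.4
[449.51291347 299.65126326 164.7882249 ] 36.95142588189676 30.408856589092466
tin [(0.85, [442.0, 294.0, 168.0])]
coaster [(0.61, [436.0, 313.0, 3.0])]
```

View pics/w5o.png

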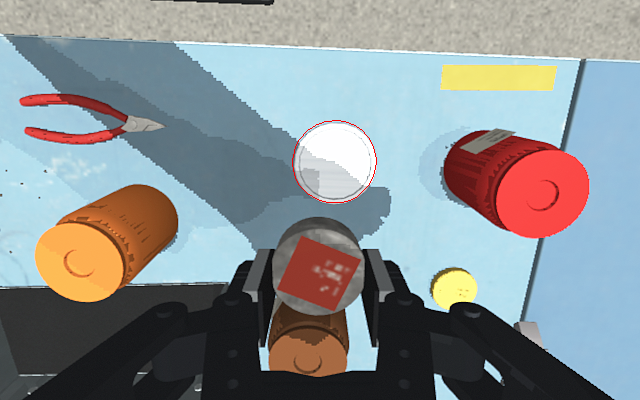

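The coaster at (335,162) matches (433,311). I'll place the tin.

```bash
python3 -m crank '[[[0,0,0],[0.016,0.012,0.01],-1],[[0,0,0],[0.016,0.012,0.04],-1],[[0,0,0],[0.016,0.012,0.07],-1],[[0,0,0],[0.016,0.012,0.1],-1],[[0,0,0],[0.016,0.012,0.125],-1],[[0,0,0],[0.016,0.012,0.138],-1],[[0,0,0],[0.016,0.012,0.145],-1],[[0,0,0],[0.016,0.012,0.148],-1],[[0,0,0],[0.016,0.012,0.149],-1],[[0,0,0],[0.016,0.012,0.149],-1],[[0,0,0],[0.016,0.012,0.149],-1]]'
```

```text
t: 17.52
eef_pos: [434.1, 311.0, 16.2]
orientation: [-0.017, 1.0, 0.0, 0.001]
force: [0.1, 0.2, -1.3]
opening: 37.0
gripper_force: 30.4
```

```bash
python3 -m crank '[[[0,0,0],[0.001,0,0.0005],-1],[[0,0,0],[0.001,0,0.0005],-1],[[0,0,0],[0.001,0,0.0005],-0.1],[[0,0,0],[0.001,0,0.0005],0.1],[[0,0,0],[0.001,0,0.0005],0.4],[[0,0,0],[0.001,0,0.0005],0.4],[[0,0,0],[0.001,0,-0.01],0.4],[[0,0,0],[0.001,0,-0.04],0.5],[[0,0,0],[0.001,0,-0.08],0.6],[[0,0,0],[0.001,0,-0.12],1],[[0,0,0],[0.001,0,-0.15],1],[[0,0,0],[0.001,0,-0.15],1],[[0,0,0],[0.001,0,-0.15],1]]'; python3 - <<'E'
from h import *
im=save('wrist','w6.png'); print(r.read_state()['eef_pos'])
for n in ['tin','coaster']:
    print(n,[(round(d['confidence'],2),toworld('wrist',d['point']).round(0).tolist()) for d in r.boxes_of('wrist',n)][:3])
u,v=proj('wrist',[433,311,6])[0].astype(int);print(u,v)
cv2.imwrite('pics/w6c.png',cv2.resize(im[max(v-60,0):v+60,u-80:u+80,::-1],None,fx=4,fy=4,interpolation=cv2.INTER_CUBIC))
E
```

```text
t: 18.6
eef_pos: [432.9, 311.6, 168.0]
orientation: [-0.018, 1.0, 0.001, 0.002]
force: [0.3, 0.0, -0.2]
opening: 85.4
gripper_force: 0.0
[432.10953938 310.78216806 166.20004431]
tin [(0.72, [427.0, 319.0, 1.0]), (0.61, [426.0, 303.0, 19.0]), (0.44, [405.0, 109.0, 4.0])]
coaster []
319 185
```

View pics/w6c.png

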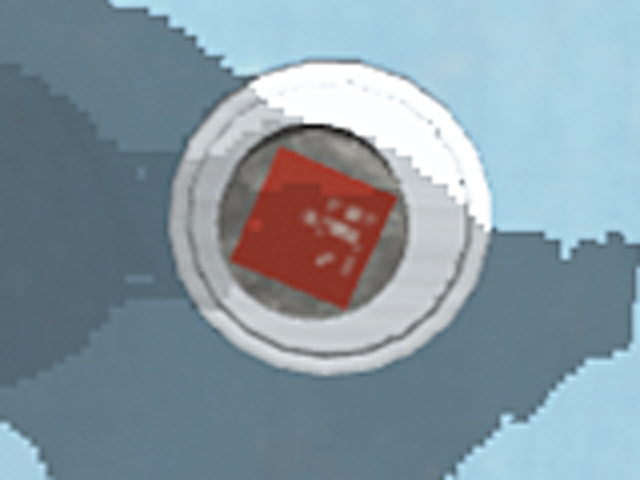

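The tin is flat in the coaster but about 4 mm off centre, low in y and in x. The coaster centre is at crop (331,218) and the tin's at (313,221). I'll regrip and correct it.

```bash
python3 -m crank '[[[0,0,0],[0,0,0.03],0.5],[[0,0,0],[0,0,0.06],0.4],[[0,0,0],[0,0,0.09],0.4],[[0,0,0],[0,0,0.12],0.4],[[0,0,0],[0,0,0.14],0.4],[[0,0,0],[0,0,0.149],0.4],[[0,0,0],[0,0,0.1505],0.4],[[0,0,0],[0,0,0.1505],0.4],[[0,0,0],[0,0,0.1505],0.1],[[0,0,0],[0,0,0.1505],-1],[[0,0,0],[0,0,0.1505],-1],[[0,0,0],[0,0,0.1505],-1],[[0,0,0],[0,0,0.1505],-1],[[0,0,0],[0,0,0.1505],-1]]' 25;  python3 -m crank '[[[0,0,0],[0,0,-0.003],-1],[[0,0,0],[-0.002,0.0025,-0.003],-1],[[0,0,0],[-0.0025,0.0035,-0.003],-1],[[0,0,0],[-0.0025,0.0035,-0.001],-1],[[0,0,0],[-0.0025,0.0035,0],-1],[[0,0,0],[-0.0025,0.0035,0],-1],[[0,0,0],[-0.0025,0.0035,0],-0.1],[[0,0,0],[-0.0025,0.0035,0],0.1],[[0,0,0],[-0.0025,0.0035,0],0.4],[[0,0,0],[-0.0025,0.0035,0],0.4],[[0,0,0],[-0.0025,0.0035,-0.01],0.4],[[0,0,0],[-0.0025,0.0035,-0.04],0.5],[[0,0,0],[-0.0025,0.0035,-0.08],0.6],[[0,0,0],[-0.0025,0.0035,-0.12],1],[[0,0,0],[-0.0025,0.0035,-0.15],1],[[0,0,0],[-0.0025,0.0035,-0.15],1]]'; python3 - <<'E'
from h import *
im=save('wrist','w7.png'); print(r.read_state()['eef_pos'])
u,v=proj('wrist',[433,311,6])[0].astype(int);print(u,v)
c=im[max(v-60,0):v+60,u-80:u+80,::-1]
cv2.imwrite('pics/w7c.png',cv2.resize(c,None,fx=4,fy=4,interpolation=cv2.INTER_CUBIC))
E
```

```text
t: 19.92
eef_pos: [432.7, 311.4, 16.2]
orientation: [-0.018, 1.0, 0.001, 0.001]
force: [-0.4, -0.6, 6.8]
opening: 37.0
gripper_force: 25.4
t: 21.25
eef_pos: [436.7, 316.9, 171.8]
orientation: [-0.018, 1.0, 0.003, 0.004]
force: [0.5, 0.6, -1.2]
opening: 84.9
gripper_force: 0.0
[435.97703326 315.82294622 168.96477338]
312 177
```

View pics/w7c.png

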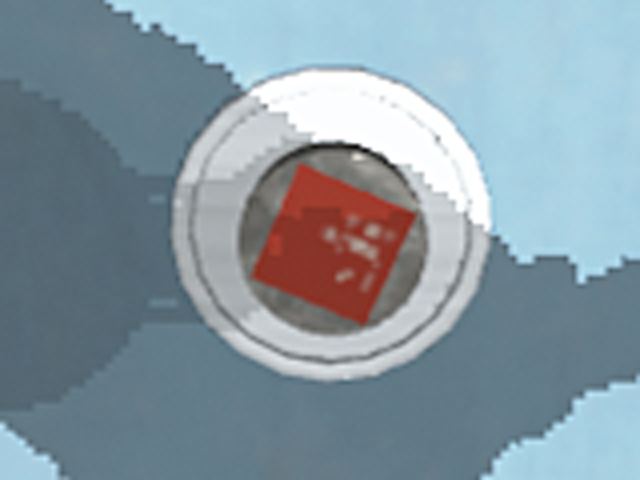

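The tin is now centred, since its small row offset is parallax. Next I'll go back for the reel.

```bash
python3 -m crank '[[[0,0,0.1],[0.002,-0.02,0],1],[[0,0,0.22],[0.004,-0.05,0],1],[[0,0,0.34],[0.006,-0.08,0],1],[[0,0,0.46],[0.008,-0.11,0],1],[[0,0,0.58],[0.01,-0.14,0],1],[[0,0,0.7],[0.012,-0.17,0],1],[[0,0,0.82],[0.014,-0.2,0],1],[[0,0,0.94],[0.016,-0.23,0],1],[[0,0,1.06],[0.018,-0.26,0],1],[[0,0,1.18],[0.02,-0.29,0],1],[[0,0,1.3],[0.022,-0.32,0],1],[[0,0,1.42],[0.023,-0.35,0],1],[[0,0,1.54],[0.023,-0.38,0],1],[[0,0,1.606],[0.023,-0.41,0],1],[[0,0,1.606],[0.023,-0.428,0],1],[[0,0,1.606],[0.023,-0.428,0],1],[[0,0,1.606],[0.023,-0.428,0],1],[[0,0,1.606],[0.023,-0.428,0],1]]'; python3 - <<'E'
from h import *
save('wrist','w8.png'); s=r.read_state(); print(s['eef_pos'],s['orientation'])
E
```

```text
t: 22.8
eef_pos: [426.0, -113.3, 164.4]
orientation: [0.707, 0.707, -0.0, -0.001]
force: [0.8, 0.4, 0.1]
opening: 85.4
gripper_force: 0.0
[ 426.2071494  -112.95271205  164.48017831] [ 7.06546640e-01  7.07666298e-01 -9.16780360e-05 -4.98137628e-04]
```

View pics/w8.png

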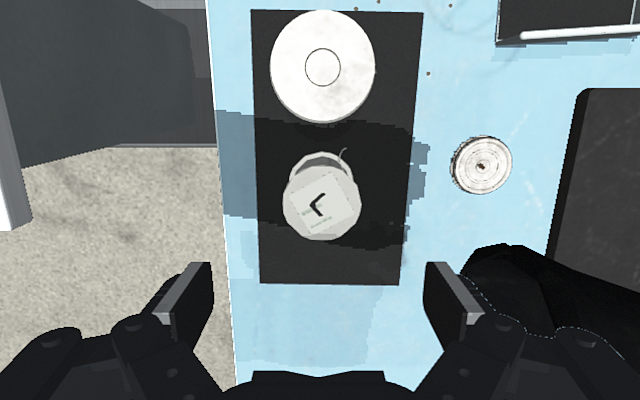

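Both things stand upright on the mat, with the dispenser at (322,68) and the reel at (321,203). I'll regrip the reel.

```bash
python3 -m crank '[[[0,0,0],[0.0005,0.002,0.03],0.8],[[0,0,0],[0.0005,0.002,0.06],0.8],[[0,0,0],[0.0005,0.002,0.09],0.8],[[0,0,0],[0.0005,0.002,0.11],0.8],[[0,0,0],[0.0005,0.002,0.125],0.8],[[0,0,0],[0.0005,0.002,0.13],0.8],[[0,0,0],[0.0005,0.002,0.13],0.8],[[0,0,0],[0.0005,0.002,0.13],0.8],[[0,0,0],[0.0005,0.002,0.13],0.4],[[0,0,0],[0.0005,0.002,0.13],-1],[[0,0,0],[0.0005,0.002,0.13],-1],[[0,0,0],[0.0005,0.002,0.13],-1],[[0,0,0],[0.0005,0.002,0.13],-1],[[0,0,0],[0.0005,0.002,0.13],-1],[[0,0,0],[0.0005,0.002,0.13],-1]]' 40
```

```text
t: 24.1
eef_pos: [429.0, -113.5, 36.1]
orientation: [0.707, 0.707, 0.001, 0.001]
force: [-1.8, 0.3, 7.6]
opening: 53.9
gripper_force: 40.8
```

```bash
python3 -m crank '[[[0,0,0],[0,0,-0.03],-1],[[0,0,0],[0,0,-0.06],-1],[[0,0,0],[0,0,-0.09],-1],[[0,0,0],[0,0,-0.115],-1],[[0,0,0],[0.02,0,-0.115],-1],[[0,0,0],[0.05,0,-0.115],-1],[[0,0,0],[0.08,0.02,-0.115],-1],[[0,0,0],[0.11,0.045,-0.115],-1],[[0,0,0],[0.14,0.07,-0.115],-1],[[0,0,0],[0.17,0.095,-0.115],-1],[[0,0,0],[0.2,0.12,-0.115],-1],[[0,0,0],[0.23,0.14,-0.115],-1],[[0,0,0],[0.255,0.155,-0.115],-1],[[0,0,0],[0.272,0.1615,-0.115],-1],[[0,0,0],[0.272,0.1615,-0.1],-1],[[0,0,0],[0.272,0.1615,-0.07],-1],[[0,0,0],[0.272,0.1615,-0.06],-1],[[0,0,0],[0.272,0.1615,-0.06],-1],[[0,0,0],[0.272,0.1615,-0.06],-1]]'; python3 - <<'E'
from h import *
print(np.mean([(r.get_image('wrist') is None) or r.read_state()['eef_pos'] for _ in range(4)],axis=0))
E
```

```text
t: 25.68
eef_pos: [589.5, 157.9, 94.8]
orientation: [0.707, 0.707, -0.001, -0.0]
force: [1.4, 0.7, -2.5]
opening: 53.4
gripper_force: 44.8
[590.75787334 158.34173641  96.26415776]
```

```bash
python3 -m crank '[[[0,0,0],[0,0,0.015],-1],[[0,0,0],[0,0,0.03],-1],[[0,0,0],[0,0,0.045],-1],[[0,0,0],[0,0,0.053],-1],[[0,0,0],[0,0,0.058],-1],[[0,0,0],[0,0,0.0595],-1],[[0,0,0],[0,0,0.0595],-1],[[0,0,0],[0,0,0.0595],-1]]'; python3 - <<'E'
from h import *
print(np.mean([(r.get_image('wrist') is None) or r.read_state()['eef_pos'] for _ in range(4)],axis=0),r.read_state()['force'])
E
```

```text
t: 26.55
eef_pos: [590.7, 158.6, 36.3]
orientation: [0.707, 0.707, 0.001, 0.0]
force: [-0.6, 0.3, -2.0]
opening: 53.8
gripper_force: 45.0
[590.7216039  158.61363881  36.22635112] [ 0.0476417  -1.27335636  3.82915341]
```

```bash
python3 -m crank '[[[0,0,0],[0,0,0],0.4],[[0,0,0],[0,0,0],0.72],[[0,0,0],[0,0,0],0.72],[[0,0,0],[0,0,0],0.72],[[0,0,0],[0,0,0],0.72],[[0,0,0],[0,0,-0.02],0.72],[[0,0,0],[0,0,-0.05],0.72],[[0,0,0],[0,0,-0.09],0.8],[[0,0,0],[0,0,-0.125],1],[[0,0,0],[0,0,-0.125],1],[[0,0,0],[0,0,-0.125],1]]'; python3 -m crank '[[[0,0,0.12],[-0.02,-0.02,0],1],[[0,0,0.24],[-0.05,-0.045,0],1],[[0,0,0.36],[-0.08,-0.07,0],1],[[0,0,0.48],[-0.11,-0.095,0],1],[[0,0,0.6],[-0.14,-0.12,0],1],[[0,0,0.72],[-0.17,-0.145,0],1],[[0,0,0.785],[-0.184,-0.161,0],1],[[0,0,0.785],[-0.184,-0.161,0],1],[[0,0,0.785],[-0.184,-0.161,0],1],[[0,0,0.785],[-0.184,-0.161,0],1]]'; python3 - <<'E'
from h import *
print(np.mean([(r.get_image('wrist') is None) or r.read_state()['eef_pos'] for _ in range(4)],axis=0),r.read_state()['orientation'])
E
```

```text
t: 27.67
eef_pos: [591.5, 158.9, 163.0]
orientation: [0.707, 0.707, 0.002, 0.001]
force: [-0.8, -0.1, -0.2]
opening: 85.5
gripper_force: 0.0
t: 28.5
eef_pos: [429.3, -25.0, 159.9]
orientation: [0.923, 0.384, -0.0, -0.0]
force: [0.1, -0.6, -0.5]
opening: 85.3
gripper_force: 0.0
[429.5590601  -24.72439569 159.93750804] [ 9.23420372e-01  3.83790019e-01 -1.86710019e-04 -4.80533160e-05]
```

```bash
python3 -m crank '[[[0,0,0],[0,0,0.03],1],[[0,0,0],[0,0,0.06],1],[[0,0,0],[0,0,0.09],1],[[0,0,0],[0,0,0.11],1],[[0,0,0],[0,0,0.118],1],[[0,0,0],[0,0,0.118],1],[[0,0,0],[0,0,0.118],1],[[0,0,0],[0,0,0.118],0.5],[[0,0,0],[0,0,0.118],0],[[0,0,0],[0,0,0.118],-1],[[0,0,0],[0,0,0.118],-1],[[0,0,0],[0,0,0.118],-1],[[0,0,0],[0,0,0.118],-1],[[0,0,0],[0,0,0.118],-1]]' 40; python3 - <<'E'
from h import *
print(np.mean([(r.get_image('wrist') is None) or r.read_state()['eef_pos'] for _ in range(4)],axis=0))
E
```

```text
t: 29.87
eef_pos: [429.9, -25.4, 43.7]
orientation: [0.924, 0.383, 0.001, 0.0]
force: [-1.9, -0.2, 5.3]
opening: 59.8
gripper_force: 42.3
[429.96305643 -25.44056599  43.70063171]
```

```bash
python3 -m crank '[[[0,0,0],[0,0,-0.02],-1],[[0,0,0],[0,0,-0.045],-1],[[0,0,0],[0,0,-0.07],-1],[[0,0,0],[0.03,0.009,-0.07],-1],[[0,0,0],[0.06,0.018,-0.07],-1],[[0,0,0],[0.09,0.028,-0.07],-1],[[0,0,0],[0.12,0.037,-0.07],-1],[[0,0,0],[0.15,0.046,-0.07],-1],[[0,0,0],[0.17,0.052,-0.07],-1],[[0,0,0],[0.18,0.0545,-0.07],-1],[[0,0,0],[0.18,0.0545,-0.07],-1],[[0,0,0],[0.18,0.0545,-0.07],-1],[[0,0,0],[0.18,0.0545,-0.06],-1],[[0,0,0],[0.18,0.0545,-0.05],-1],[[0,0,0],[0.18,0.0545,-0.05],-1]]'; python3 - <<'E'
from h import *
print(np.mean([(r.get_image('wrist') is None) or r.read_state()['eef_pos'] for _ in range(4)],axis=0))
E
```

```text
t: 31.32
eef_pos: [592.4, 62.3, 89.9]
orientation: [0.924, 0.382, -0.002, -0.0]
force: [-1.1, 0.0, -2.7]
opening: 60.3
gripper_force: 44.7
[593.851242    62.69734448  91.62421373]
```

```bash
python3 -m crank '[[[0,0,0],[0,0,0.015],-1],[[0,0,0],[0,0,0.03],-1],[[0,0,0],[0,0,0.04],-1],[[0,0,0],[0,0,0.04],-1],[[0,0,0],[0,0,0.04],-1],[[0,0,0],[0,0,0.04],-1]]'; python3 - <<'E'
from h import *
print(np.mean([(r.get_image('wrist') is None) or r.read_state()['eef_pos'] for _ in range(4)],axis=0))
E
```

```text
t: 32.02
eef_pos: [595.3, 63.2, 52.9]
orientation: [0.924, 0.383, 0.0, 0.0]
force: [0.2, 0.5, -1.2]
opening: 60.1
gripper_force: 44.8
[595.37109813  63.28996241  53.14896191]
```

Target is (596, 63.5, 43.7), so I'll go down 9.5 mm with +0.6 mm in tool x and +0.3 mm in tool y.

```bash
python3 -m crank '[[[0,0,0],[0.0006,0.0003,0.003],-1],[[0,0,0],[0.0006,0.0003,0.006],-1],[[0,0,0],[0.0006,0.0003,0.009],-1],[[0,0,0],[0.0006,0.0003,0.0094],-1],[[0,0,0],[0.0006,0.0003,0.0094],-1],[[0,0,0],[0.0006,0.0003,0.0094],-1]]'; python3 -m crank '[[[0,0,0],[0,0,0],0],[[0,0,0],[0,0,0],0.6],[[0,0,0],[0,0,0],1],[[0,0,0],[0,0,0],1],[[0,0,0],[0,0,0],1],[[0,0,0],[0,0,0],1],[[0,0,0],[0,0,-0.02],1],[[0,0,0],[0,0,-0.05],1],[[0,0,0],[0,0,-0.085],1],[[0,0,0],[0,0,-0.118],1],[[0,0,0],[0,0,-0.118],1],[[0,0,0],[0,0,-0.118],1],[[0,0,0],[0,0,-0.118],1]]'; python3 - <<'E'
from h import *
save('wrist','w9.png'); e=r.read_state()['eef_pos'];print(e)
im=cv2.imread('pics/w9.png')
for P,q,col in [([596,64.5,93],31,(0,0,255)),([591,158,64],27.5,(0,255,0))]:
    pts=[[P[0]+q*np.cos(t),P[1]+q*np.sin(t),P[2]] for t in np.linspace(0,6.28,60)]
    cv2.polylines(im,[proj('wrist',pts).astype(int)],True,col,1)
cv2.imwrite('pics/w9o.png',im)
E
```

```text
t: 32.72
eef_pos: [595.6, 63.5, 43.8]
orientation: [0.924, 0.383, 0.0, -0.0]
force: [-3.2, -0.5, 9.7]
opening: 60.3
gripper_force: 45.8
t: 33.8
eef_pos: [595.0, 63.5, 160.5]
orientation: [0.924, 0.383, -0.0, -0.0]
force: [-0.7, 0.1, 0.4]
opening: 85.4
gripper_force: 0.0
[594.61544626  63.43111823 159.75081163]
```

View pics/w9o.png

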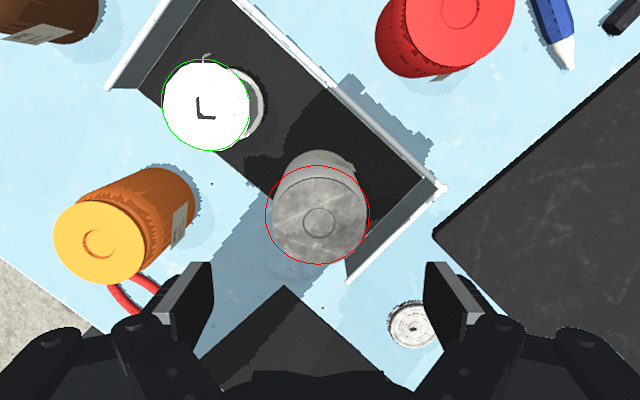

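Both things are upright and match their original outlines, with the reel at (206,104) and the dispenser at (319,221). I'll retreat and hand in.

```bash
python3 -m crank '[[[0,0,0],[0,0,-0.03],1],[[0,0,0],[0,0,-0.06],1],[[0,0,0],[0,0,-0.08],1],[[0,0,0],[0,0,-0.08],1],[[0,0,0],[0,0,-0.08],1],[[0,0,0],[0,0,-0.08],1]]'; python3 -c "
from workcell import r; print(r.close_job())"
```

```text
t: 34.35
eef_pos: [594.5, 63.4, 239.0]
orientation: [0.924, 0.383, -0.001, -0.0]
force: [0.2, 0.6, -0.9]
opening: 85.6
gripper_force: 0.0
the job is handed in; nothing more can be done
None
```

The job is handed in at about 34 s (no verdict was returned): the tin lies flat in the middle of the coaster, the dispenser and reel stand upright in the bay where they were, matching the earlier wrist picture, and I left the cutters, lid and yellow disc alone.

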